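Set up the shipboard sample logger for a run

TASK

Set the logger up for a run: throw the feed lever from its park notch into the load notch (the one with one stud), raise the folded display until it stands upright at 90 degrees, lift the metal reference puck out of the bay and set it flat in the black tray, and then stand every sample jar that is on the bench upright on the floor of the bay. Only when all the jars are in, throw the lever on into the run notch (the one with two studs); it must rest in that notch, not short of it or past it. Leave the display upright, let go of everything, and do not disturb the bottle, the beaker or the pipette.

Things in the scene. Friction and masses are not known exactly. Their poses are not given: they have to be found in the camera images.
- logger: White sample logger fixed to the bench, 145 x 360 mm (its x by y), 85 mm high. Origin under its centre on the bench; its x points from front to back, away from the robot, within 6 degrees. Its top is one open bay centred on the origin, 125 x 340 mm inside, steel floor 45 mm above the bench, walls 10 mm thick up to 85 mm. The folded display covers the bay.
- screen (a joint): Angle of the grey display about its hinge on the logger's back (+x) rim, rad: 0 folded down over the bay, grows as its front edge rises, 1.571 upright, stop at 2.3. Stiff friction hinge: 5 to 9 N at the handle; it stays where it is left. Panel 142 mm from hinge to front edge, 358 mm wide, 12 mm thick. Starts at 0 to 0.25.
- screen_hinge (a point): Middle of the hinge axis of the display (axis along the logger's y), 67.5 mm behind the logger's centre and 86 mm above the bench.
- screen_handle (a point): Middle of the round handle bar on the display's outside, 12 mm thick, 110 mm long, parallel to the hinge, on two posts 100 mm apart; its centre 29 mm off the panel's face, 14.5 mm in from the front edge. At 0 it is 128 mm in front of the hinge and 42 mm above it, and turns with the display. Fingers closing across it from above can hold it up to upright, tool kept pointing down.
- drive: Grey feed drive unit fixed to the bench beside the logger, left or right, box 150 x 90 mm (x by y) and 45 mm high with a drum 104 mm in diameter across it, whose rounded top rises to about 105 mm. Origin under its centre on the bench; its x points away from the robot within about 12 degrees.
- lever (a joint): Feed lever, rad, grows as the knob goes away from the robot. Four sprung notches between five steel ribs on the drum: 0 park (knob leans 34 degrees to -x), 0.4 load (one brass stud on the drum beside it, on the right, -y), 0.8 run (two studs there), 1.2 purge (none). 3 to 6 N at the knob moves it over a rib; let go within 0.12 of a notch it snaps to it. Stops -0.12 and 1.32.
- lever_pivot (a point): Axis of the lever (along the drive's y), 45 mm above the bench in the middle of the drive.
- lever_knob (a point): Centre of the lever's black ball knob, 26 mm in diameter, 125 mm from the pivot on an 11 mm rod. At lever value q it is 125*sin(q-0.6) mm along the drive's x and 125*cos(q-0.6) mm above the pivot. It can be pinched from above, fingers closing along the drive's y, and carried along its arc with the tool kept pointing down.
- puck: Reference puck, bare aluminium, about 120 g: flat disc 48 mm in diameter and 14 mm thick with an upright round grip 16 mm in diameter and 20 mm tall on its centre (34 mm in all). Origin under its centre. It starts in the bay under the folded display.
- tray: Black shallow square tray fixed to the bench on the other side of the logger, 130 x 130 mm, 14 mm high, walls and floor 5 mm thick. Origin under its centre on the bench.
- jar0: Squat white sample jar with a grey cap, an upright cylinder 42 mm in diameter and 42 mm tall, about 100 g, heavy at the bottom, standing on the bench in front of the logger. Origin under its centre. Two to four of the four jars are there; None if absent.
- jar1: Squat white sample jar with a grey cap, an upright cylinder 42 mm in diameter and 42 mm tall, about 100 g, heavy at the bottom, standing on the bench in front of the logger. Origin under its centre. Two to four of the four jars are there; None if absent.
- jar2: Squat white sample jar with a grey cap, an upright cylinder 42 mm in diameter and 42 mm tall, about 100 g, heavy at the bottom, standing on the bench in front of the logger. Origin under its centre. Two to four of the four jars are there; None if absent.
- jar3: Squat white sample jar with a grey cap, an upright cylinder 42 mm in diameter and 42 mm tall, about 100 g, heavy at the bottom, standing on the bench in front of the logger. Origin under its centre. Two to four of the four jars are there; None if absent.
- reagent: Bystander: amber bottle, 64 mm in diameter, 125 mm tall, standing on the bench. Leave it alone.
- beaker: Bystander: glass beaker, 72 mm in diameter, 85 mm tall. Leave it alone.
- pipette: Bystander: white pipette about 250 mm long lying on the bench at the left. Leave it alone.
There are look-alikes about, which are no part of the job. Of the things that look like the tray, take the one that is farthest from the robot's base at the start.

How it is judged (in metres and radians):
On the way, in this order (a step that is already met when the one before it is completed fails the run):
1. the lever rests in the load notch (value of joint lever between 0.3 and 0.5 rad and velocity of joint lever between -0.1 and 0.1 rad/s), for 0.3 s.
2. the display stands upright, lever still in load (all of step 1 and value of joint screen between 1.431 and 1.711 rad and velocity of joint screen between -0.05 and 0.05 rad/s), for 0.3 s.
3. the puck lies flat in the tray, released, lever still in load (all of step 1 and x of puck in the frame of tray between -0.045 and 0.045 m and y of puck in the frame of tray between -0.045 and 0.045 m and z of puck in the frame of tray between -0.005 and 0.012 m and angle between puck's own z axis and vertical below 0.12 rad and linear speed of puck below 0.02 m/s and contact force between the fingers and puck below 0.1 N), for 0.3 s.
4. every jar stands upright on the floor of the bay, released, lever still in load (all of step 1 and x of jar0 in the frame of logger between -0.055 and 0.055 m and y of jar0 in the frame of logger between -0.165 and 0.165 m and z of jar0 in the frame of logger between 0.035 and 0.055 m and angle between each of jar0, jar1, jar2, jar3's own z axis and vertical below 0.12 rad and linear speed of each of jar0, jar1, jar2, jar3 below 0.02 m/s and contact force between the fingers and jar0 below 0.1 N and x of jar1 in the frame of logger between -0.055 and 0.055 m and y of jar1 in the frame of logger between -0.165 and 0.165 m and z of jar1 in the frame of logger between 0.035 and 0.055 m and contact force between the fingers and jar1 below 0.1 N and x of jar2 in the frame of logger between -0.055 and 0.055 m and y of jar2 in the frame of logger between -0.165 and 0.165 m and z of jar2 in the frame of logger between 0.035 and 0.055 m and contact force between the fingers and jar2 below 0.1 N and x of jar3 in the frame of logger between -0.055 and 0.055 m and y of jar3 in the frame of logger between -0.165 and 0.165 m and z of jar3 in the frame of logger between 0.035 and 0.055 m and contact force between the fingers and jar3 below 0.1 N), for 0.3 s.
5. the lever rests in the run notch (value of joint lever between 0.7 and 0.9 rad and velocity of joint lever between -0.1 and 0.1 rad/s), for 0.3 s.
At the end, for the whole second after the job is handed in: Lever at rest within 0.10 rad of the run notch (0.8); display at rest within 8 degrees of upright; puck flat on the tray's floor; every jar present upright on the bay's floor; all released and at rest (all of step 5 and value of joint screen between 1.431 and 1.711 rad and velocity of joint screen between -0.05 and 0.05 rad/s and x of puck in the frame of tray between -0.045 and 0.045 m and y of puck in the frame of tray between -0.045 and 0.045 m and z of puck in the frame of tray between -0.005 and 0.012 m and angle between each of puck, jar0, jar1, jar2, jar3's own z axis and vertical below 0.12 rad and linear speed of each of puck, jar0, jar1, jar2, jar3 below 0.02 m/s and contact force between the fingers and puck below 0.1 N and x of jar0 in the frame of logger between -0.055 and 0.055 m and y of jar0 in the frame of logger between -0.165 and 0.165 m and z of jar0 in the frame of logger between 0.035 and 0.055 m and contact force between the fingers and jar0 below 0.1 N and x of jar1 in the frame of logger between -0.055 and 0.055 m and y of jar1 in the frame of logger between -0.165 and 0.165 m and z of jar1 in the frame of logger between 0.035 and 0.055 m and contact force between the fingers and jar1 below 0.1 N and x of jar2 in the frame of logger between -0.055 and 0.055 m and y of jar2 in the frame of logger between -0.165 and 0.165 m and z of jar2 in the frame of logger between 0.035 and 0.055 m and contact force between the fingers and jar2 below 0.1 N and x of jar3 in the frame of logger between -0.055 and 0.055 m and y of jar3 in the frame of logger between -0.165 and 0.165 m and z of jar3 in the frame of logger between 0.035 and 0.055 m and contact force between the fingers and jar3 below 0.1 N); the robot touches nothing.
It fails at once if the reagent is moved more than 3 cm (distance of reagent from where it was at the start of the episode above 0.03 m).
It fails at once if the beaker is moved more than 3 cm (distance of beaker from where it was at the start of the episode above 0.03 m).
It fails at once if the pipette is moved more than 3 cm (distance of pipette from where it was at the start of the episode above 0.03 m).
Of jar0, jar1, jar2, jar3 only 2 to 4 are there at a start; the rules pass over those that are not, and their reading is None.
At some moment in a run one of jar0, jar1, jar2, jar3 may be knocked a few centimetres aside while the robot is not near it.
It also fails if it takes over 210 s, if anything falls off the work surface, if the arm or the gripper's body presses on something with over 40 N, if the wrist force passes 120 N, or if a joint passes its speed limit or range.

ROBOT

A 6-joint arm with a two-finger parallel gripper is mounted at the origin on the work surface. World frame = base frame: x ahead of the robot, y to its left, z up, the work surface at z = 0. Lengths are in mm, angles in rad, forces in N, time in s.
With the tool pointing down it reaches from about 325 to 850 mm from the base axis. Payload 4.4 kg.
Tool frame: the origin (TCP) lies at the very end of the fingers, on their centre line; the grasp point (between the pads) lies 19 mm behind it; z points along the fingers, y is the line along which they close (so a half turn about z gives the same grasp; the last joint's range is limited). The gripper opens to 94 mm and grips with 3 to 60 N. Pads are 16 mm wide; open, the fingers measure 119 mm over their backs; the gripper's body (75 mm by 177 mm) begins 78 mm behind the grasp point.
Start: joints at [-1.442, 0.207, 1.542, -0, 1.393, -0.15], TCP at [158.229, -552.803, 205.447] pointing down, gripper open.
Joint ranges: [-2.73, 2.73], [-0.86, 2.22], [0.23, 2.46], [-1.11, 4.25], [0.08, 2.63], [-2.82, 2.82]. Speed limits (rad/s): [2.79, 2.79, 3.14, 3.14, 3.14, 3.14].

INTERFACE

Orientations are given as a unit quaternion [w, x, y, z].
In Python, from station import robot gives the robot as it stands.
- The arm moves only by the shell command python3 -m crank 'ROWS' [FORCE]. ROWS is text: rows parted by semicolons, each of 7 numbers parted by spaces: the turn, a rotation vector about the tool's x, y, z each as a share of 30 degrees, from -1 to 1, then the shift along the tool's x, y, z each as a share of 0.1 m, from -1 to 1, then the closure, from -1 (fully open) to 1 (shut). A call has 1 to 5 rows; each row shifts and turns the commanded pose from where the row before left it, along the tool's axes as they then stand; what a row does not reach is not made up. A row lasts 1/10 s, in which the tool goes at most 50 mm and 8.59 degrees, less where a joint would pass 70% of its speed; a pose out of reach is approached as far as the arm can. A call with a number of a shift or a turn outside -1 to 1 is refused whole. A call with a gripper value outside its range is refused whole. The fingers move at their own pace and stop on an object; FORCE is the grip in N (left out, the last holds). Time passes only in rows, so rows that do not move let the fingers close. It gives the time, the measured TCP pose, the force, the opening and the grip force at its end, in the units of the state.
- robot.read_state(): the state, without advancing time (a new reading comes with each control period).
- robot.snapshot(name): name is "scene" or "top" or "wrist"; returns the picture (400x640x3 uint8, blue, green, red); there is no depth.
- robot.camera_params(name): a dict with "fovy" (degrees; the focal length in pixels is half the picture's height over the tangent of half this angle, whatever the lens; pixels are square), "cx", "cy" (the principal point, pixels), "distortion" ([k1, k2, p1, p2, k3] as OpenCV has them; the pictures are not rectified), "R" (3x3) and "t" (3): a world point X has camera coordinates R X + t. Camera axes: x right, y down, z forward; pixel columns grow to the right and rows downward; lengths in mm; the calibration is good to about 2 mm. A picture is of the moment at which its call begins: read the wrist's pose just before it. camera_params takes no time and is no camera call; for the wrist camera it gives the pose at the moment of the call.
- robot.close_job(): hands the job in; it is judged then, once.
The state is a dict: "time_s": time; "qpos": joint angles; "qd": joint speeds; "joint_efforts": joint torques, N m; "position": TCP position; "tool_rot": TCP orientation; "wrist_force": force on the tool from outside, world axes, zero at the start; "wrist_torque": the same for the moment, N m; "finger_gap": finger opening in mm; "finger_force": force on a finger pad.
Only numpy, scipy, OpenCV 4.12 (cv2) and the standard library are available. Lean on these libraries where they do the work, as an engineer would, in place of code of your own. Each camera call takes 0.05 s, during which the arm holds its last target. There are 200 camera calls.

## Working session

There is one attempt and no reset: what is moved stays moved. The work goes in short steps, Python scripts to look and compute and a shell command to move; the robot and the scene stay as the last step left them, time stands still between calls to the robot, and variables do not carry over. Pictures are saved under pics/ and viewed, at most 14 in all, crops included, and the job is handed in when it is done.

```bash
ls; mkdir -p pics; cat > h.py <<'E'
import numpy as np, cv2
from station import robot
def K(c):
    f=200/np.tan(np.radians(c["fovy"])/2); return np.array([[f,0,c["cx"]],[0,f,c["cy"]],[0,0,1]])
def ray(c,uv):
    p=cv2.undistortPoints(np.array([[uv]],float),K(c),np.array(c["distortion"]))[0,0]
    R=np.array(c["R"]);t=np.array(c["t"]); return -R.T@t, R.T@np.array([p[0],p[1],1])
def at_z(c,uv,z):
    o,d=ray(c,uv); return o+d*(z-o[2])/d[2]
def tri(obs):
    A=np.zeros((3,3));b=np.zeros(3)
    for c,uv in obs:
        o,d=ray(c,uv);d/=np.linalg.norm(d);P=np.eye(3)-np.outer(d,d);A+=P;b+=P@o
    X=np.linalg.solve(A,b); return X
def proj(c,X):
    return cv2.projectPoints(np.array(X,float).reshape(-1,3),cv2.Rodrigues(np.array(c["R"]))[0],np.array(c["t"],float),K(c),np.array(c["distortion"]))[0][:,0]
E
python3 - <<'E'
from h import *
import json
for n in("scene","top"):
    im=robot.snapshot(n);cv2.imwrite(f"pics/{n}0.png",im);c=robot.camera_params(n)
    print(n,{k:np.round(v,3).tolist() for k,v in c.items()})
print({k:np.round(v,3).tolist() for k,v in robot.read_state().items()})
c=robot.camera_params("wrist");print({k:np.round(v,3).tolist() for k,v in c.items()})
E
```

```text
pics
scene {'fovy': 43.096, 'cx': 312.972, 'cy': 198.508, 'distortion': [-0.037, 0.0, 0.0, 0.0, 0.0], 'R': [[-0.723, 0.691, 0.013], [0.539, 0.575, -0.615], [-0.432, -0.438, -0.788]], 't': [330.441, -163.54, 1669.992]}
top {'fovy': 52.309, 'cx': 320.303, 'cy': 202.521, 'distortion': [-0.018, 0.0, 0.0, 0.0, 0.0], 'R': [[0.024, -1.0, -0.006], [-0.995, -0.023, -0.102], [0.102, 0.009, -0.995]], 't': [3.141, 457.297, 1264.481]}
{'time_s': 0.1, 'qpos': [-1.442, 0.207, 1.543, -0.0, 1.394, -0.15], 'qd': [0.001, -0.001, -0.003, -0.001, 0.001, -0.0], 'joint_efforts': [-0.001, -37.187, -28.229, 0.07, 0.031, -0.0], 'position': [158.155, -552.082, 204.438], 'tool_rot': [-0.001, 0.99, 0.139, 0.0], 'wrist_force': [-0.716, -0.098, -0.805], 'wrist_torque': [0.011, -0.061, -0.017], 'finger_force': 0.0, 'finger_gap': 94.158}
{'fovy': 67.116, 'cx': 323.944, 'cy': 197.946, 'distortion': [-0.034, 0.0, 0.0, 0.0, 0.0], 'R': [[0.276, -0.961, -0.001], [-0.932, -0.268, 0.246], [-0.236, -0.067, -0.969]], 't': [-574.143, -26.108, 389.41]}
```

View pics/top0.png

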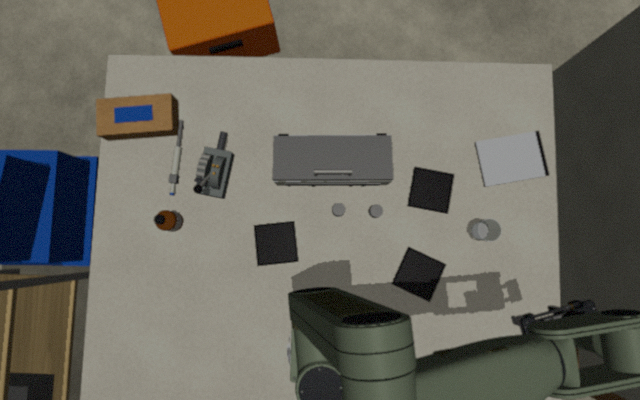

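View pics/scene0.png

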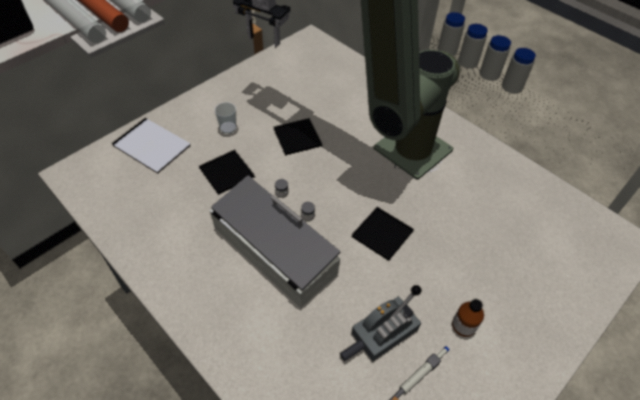

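Top view: three black squares at (276,243), (431,189), (418,274); the drive is left at (214,172), the logger centre at (333,160), jars at (338,210) and (376,211), the bottle at (166,220), the beaker at (484,230), the pipette at (177,157). The scene view shows the same things, with the knob at (416,290). The tray should be (431,189): it is beside the logger, opposite the drive, and looks farthest from the base. I'll confirm this in a crop and with numbers.

```bash
python3 - <<'E'
from h import *
im=cv2.imread("pics/top0.png");cv2.imwrite("pics/top0c.png",cv2.resize(im[115:307,185:465],None,fx=2.8,fy=2.8,interpolation=cv2.INTER_CUBIC))
t=robot.camera_params("top");s=robot.camera_params("scene")
for n,p in dict(A=(276,243),B=(431,189),C=(418,274)).items():
    X=at_z(t,p,14);print(n,X.round(),np.hypot(X[0],X[1]).round())
print("tri",{n:tri([(t,a),(s,b)]).round(1).tolist() for n,a,b in[("knob",(198,188),(416,290)),("jarR",(376,210),(281,184)),("jarL",(338,209),(307,208)),("trayB",(431,189),(227,172)),("trayC",(418,274),(298,136))]})
E
```

```text
A [326. 151.  14.] 360.0
B [ 510. -338.   14.] 612.0
C [ 240. -297.   14.] 382.0
tri {'knob': [477.5, 367.1, 146.3], 'jarR': [436.6, -160.8, 37.1], 'jarL': [438.1, -43.3, 32.3], 'trayB': [510.3, -340.5, -0.0], 'trayC': [240.0, -299.4, 4.4]}
```

View pics/top0c.png

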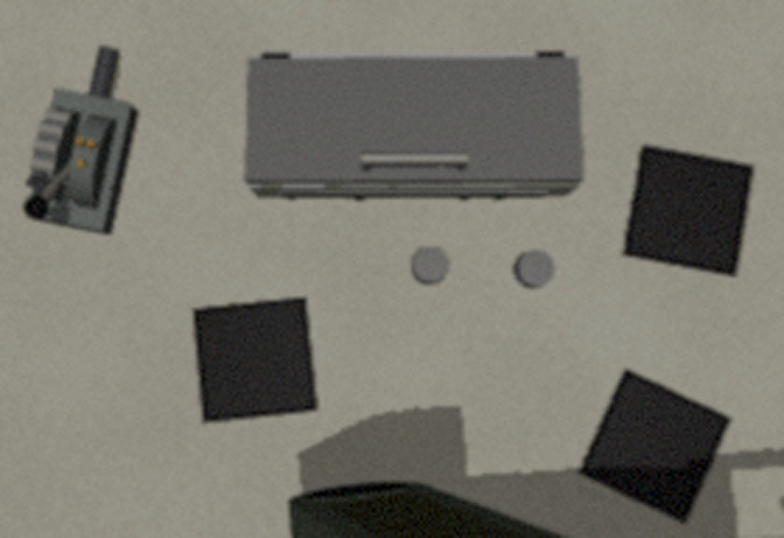

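The crop confirms the tray is square B, at (510,-338) and 612 mm from the base; A is 360 mm away and C is 382 mm. I'll square up the tool and move over the scene for wrist views.

```bash
python3 -m crank '0 0 0.265 0.3 0 -0.3 -1; 0 0 0.265 0.3 0 -0.3 -1; 0 0 0 0.3 -0.4 -0.3 -1; 0 0 0 0.3 -0.4 -0.3 -1; 0 0 0 0.3 -0.4 0 -1' && python3 -m crank '0 0 0 0.3 -0.4 0 -1; 0 0 0 0.3 -0.4 0 -1; 0 0 0 0.3 -0.4 0 -1; 0 0 0 0 -0.4 0 -1; 0 0 0 0 -0.4 0 -1' && python3 -m crank '0 0 0 0 -0.4 0 -1; 0 0 0 0 -0.4 0 -1; 0 0 0 0 0 0 -1; 0 0 0 0 0 0 -1'
cat > look.py <<'E'
import sys,json
from h import *
c=robot.camera_params("wrist");im=robot.snapshot("wrist");n=sys.argv[1]
cv2.imwrite(f"pics/{n}.png",im)
json.dump({k:np.array(v).tolist() for k,v in c.items()},open(f"pics/{n}.json","w"))
s=robot.read_state();print(s["time_s"],np.round(s["position"],1),np.round(s["tool_rot"],3),np.round(s["qpos"],2))
E
python3 look.py w1
```

```text
time_s: 0.6
position: [299.5, -432.6, 321.0]
tool_rot: [0.003, 1.0, -0.0, 0.002]
wrist_force: [1.1, -0.3, -0.2]
finger_gap: 94.1
finger_force: 0.0
time_s: 1.1
position: [388.0, -229.4, 316.1]
tool_rot: [-0.001, 1.0, 0.001, -0.001]
wrist_force: [0.8, 0.6, 1.0]
finger_gap: 94.4
finger_force: 0.0
time_s: 1.5
position: [387.6, -151.1, 316.8]
tool_rot: [0.0, 1.0, 0.002, -0.0]
wrist_force: [0.0, -0.6, 0.5]
finger_gap: 93.8
finger_force: 0.0
1.55 [ 387.7 -151.9  316.7] [ 0.     1.     0.001 -0.   ] [-0.58 -0.21  1.73 -0.    1.62  0.99]
```

View pics/w1.png

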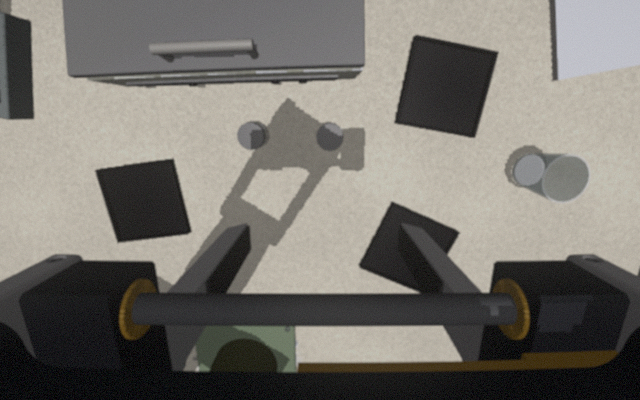

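Wrist view: handle ends at about (152,49) and (254,47), jars at (252,135) and (329,135), and tray B with corners (415,37), (497,50), (474,136), (396,122). Next is the drive.

```bash
python3 -m crank '0 0 0 0 -0.4 0 -1; 0 0 0 0 -0.4 0 -1; 0 0 0 0 -0.4 0 -1; 0 0 0 0.1 -0.4 0 -1; 0 0 0 0.1 -0.4 0 -1' >/dev/null && python3 -m crank '0 0 0 0.1 -0.4 0 -1; 0 0 0 0.1 -0.4 0 -1; 0 0 0 0 -0.4 0 -1; 0 0 0 0 -0.4 0 -1; 0 0 0 0 0 0 -1'>/dev/null && python3 -m crank '0 0 0 0 0 0 -1; 0 0 0 0 0 0 -1' && python3 look.py w2
```

```text
time_s: 2.75
position: [427.9, 206.9, 316.5]
tool_rot: [0.0, 1.0, -0.001, -0.0]
wrist_force: [0.3, -0.9, 0.6]
finger_gap: 93.9
finger_force: 0.0
2.8 [427.9 206.8 316.7] [ 0.     1.    -0.001 -0.   ] [ 0.27 -0.08  1.62 -0.    1.6   1.84]
```

View pics/w2.png

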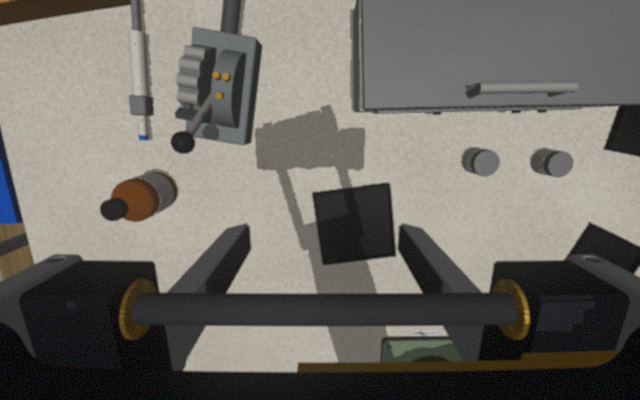

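Wrist view 2: knob at (182,142), drive box corners at (193,28), (261,40) and (247,143), jars at (482,161) and (553,162), handle ends at (472,90) and (577,89). One stud at (219,96), two at (216-226,76).

```bash
python3 - <<'E'
from h import *
import json
t=robot.camera_params("top");s=robot.camera_params("scene")
L=lambda n:json.load(open(f"pics/{n}.json"));a=L("w1");b=L("w2")
q=lambda x,y:(185+x/2.8,115+y/2.8)
def T(n,*o):
    X=tri(o);print(n,X.round(1),"err",[np.abs(proj(c,X)[0]-uv).max().round(1) for c,uv in o])
T("knob",(t,q(36,206)),(b,(182,142)),(s,(416,290)))
T("hL",(t,q(361,159)),(a,(152,49)),(b,(472,90)))
T("hR",(t,q(468,159)),(a,(254,47)),(b,(577,89)))
T("jL",(t,q(430,263)),(a,(250,135)),(b,(482,161)))
T("jR",(t,q(536,266)),(a,(328,134)),(b,(553,162)))
T("panelFL",(t,q(245,182)),(a,(70,76)),(b,(362,110)))
T("panelBL",(t,q(247,57)),(b,(358,10)))
for n,p in dict(TL=(193,28),TR=(261,40),BR=(247,143)).items(): print(n,at_z(b,p,45).round(1))
for n,p in dict(TL=q(55,90),TR=q(137,103),BR=q(110,233)).items(): print("top",n,at_z(t,p,45).round(1))
P=[at_z(a,p,14)[:2] for p in((415,37),(497,50),(474,136),(396,122))];print("tray",np.mean(P,0).round(1))
P=[at_z(t,q(*p),14)[:2] for p in((642,147),(752,166),(735,275),(624,254))];print("tray",np.mean(P,0).round(1))
E
```

```text
knob [476.7 367.9 146.7] err [np.float64(0.6), np.float64(1.3), np.float64(0.1)]
hL [535.1  36.7 139.3] err [np.float64(1.0), np.float64(1.9), np.float64(1.9)]
hR [535.7 -76.6 149.1] err [np.float64(0.2), np.float64(0.1), np.float64(0.5)]
jL [438.6 -41.4  30.3] err [np.float64(0.8), np.float64(1.3), np.float64(0.8)]
jR [ 438.5 -160.4   25. ] err [np.float64(0.9), np.float64(1.7), np.float64(0.3)]
panelFL [512.7 158.3 112.7] err [np.float64(0.6), np.float64(1.1), np.float64(1.2)]
panelBL [651.3 163.6  58.8] err [np.float64(3.2), np.float64(8.6)]
TL [624.5 385.4  45. ]
TR [608.2 292.6  45. ]
BR [468.1 319.9  45. ]
top TL [622.4 383.9  45. ]
top TR [609.4 290.3  45. ]
top BR [461.4 313.6  45. ]
tray [ 510.8 -337. ]
tray [ 506.3 -337.9]
```

```bash
python3 -m crank '0 0 0.183 0 0 0 -1; 0 0 0.183 0 0 0 -1; 0 0 0 0.17 -0.3 0 -1; 0 0 0 0 -0.4 0.2 -1; 0 0 0 0 -0.4 0.3 -1' >/dev/null && python3 -m crank '0 0 0 0 -0.4 0.3 -1; 0 0 0 0 -0.17 0.3 -1; 0 0 0 0 0 0 -1; 0 0 0 0 0 0 -1; 0 0 0 0 0 0 -1' && python3 look.py w3
```

```text
time_s: 3.8
position: [477.2, 368.2, 209.3]
tool_rot: [-0.001, 0.995, -0.096, 0.002]
wrist_force: [-0.4, -0.4, -0.1]
finger_gap: 93.7
finger_force: 0.0
3.85 [477.2 368.4 209.7] [-0.001  0.995 -0.096  0.002] [ 0.51  0.26  1.47 -0.    1.41  2.28]
```

View pics/w3.png

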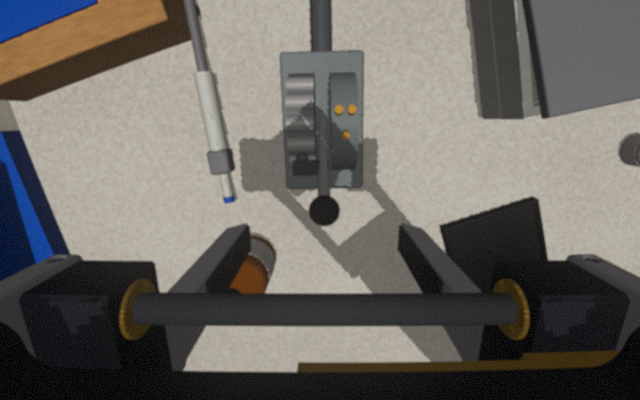

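Knob at (324,210), rod aligned with the image vertical; bottle cap is near (245,275), behind the left finger. I'll check the clearances.

```bash
python3 - <<'E'
from h import *
import json
L=lambda n:json.load(open(f"pics/{n}.json"));b=L("w2");c=L("w3");t=robot.camera_params("top")
print(at_z(c,(324,210),147.5),tri([(c,(324,210)),(b,(182,142)),(t,(185+36/2.8,115+206/2.8))]),tri([(c,(324,210)),(b,(182,142))]))
print("bottle",tri([(b,(114,209)),(t,(160,219))]))
print(proj(c,[477,368,147.5]))
P=[at_z(c,p,45)[:2] for p in((283,52),(363,51),(363,187),(286,187))];print(np.mean(P,0),np.array(P).round())
E
```

```text
[476.67002202 368.11147632 147.5       ] [476.62632562 367.63107456 147.7054633 ] [476.92712642 368.13604182 149.19871188]
bottle [388.32575363 481.38714751 121.10236585]
[[324.05598551 209.60168731]]
[546.37122007 354.87681007] [[626. 383.]
 [611. 300.]
 [466. 324.]
 [483. 412.]]
```

```bash
python3 -m crank '0 0 0 0 0 0.3 -1; 0 0 0 0 0 0.3 -1; 0 0 0 0 0 0.21 -1; 0 0 0 0 0 0 -1; 0 0 0 0 0 0 -1' && python3 -m crank '0 0 0 0 0 0 1; 0 0 0 0 0 0 1; 0 0 0 0 0 0 1; 0 0 0 0 0 0 1; 0 0 0 0 0 0 1' 25 && python3 -m crank '0 0 0 0 0 0 1; 0 0 0 0 0 0 1;0 0 0 0 0 0 1' 25
```

```text
time_s: 4.35
position: [476.7, 369.1, 127.8]
tool_rot: [-0.001, 0.995, -0.096, 0.001]
wrist_force: [0.1, -0.0, 1.4]
finger_gap: 93.9
finger_force: 0.0
time_s: 4.85
position: [475.7, 369.4, 126.2]
tool_rot: [-0.0, 0.995, -0.095, 0.0]
wrist_force: [0.0, 0.7, -0.0]
finger_gap: 57.8
finger_force: 0.0
time_s: 5.15
position: [475.5, 369.3, 125.8]
tool_rot: [0.0, 0.995, -0.095, -0.0]
wrist_force: [-0.1, -0.1, 0.4]
finger_gap: 33.7
finger_force: 0.0
```

```bash
python3 -m crank '0 0 0 0 0 0 1; 0 0 0 0 0 0 1;0 0 0 0 0 0 1' 25 && python3 -m crank '0 0 0 0.106 0 -0.065 1; 0 0 0 0.112 0 -0.054 1; 0 0 0 0.117 0 -0.043 1; 0 0 0 0.121 0 -0.031 1; 0 0 0 0 0 0 1' && python3 -m crank '0 0 0 0 0 0 1; 0 0 0 0 0 0 1;0 0 0 0 0 0 1'
```

```text
time_s: 5.45
position: [475.4, 368.8, 125.8]
tool_rot: [0.001, 0.995, -0.095, -0.0]
wrist_force: [-0.5, -1.9, 0.8]
finger_gap: 24.8
finger_force: 25.0
time_s: 5.95
position: [523.0, 360.5, 145.7]
tool_rot: [-0.001, 0.995, -0.096, 0.001]
wrist_force: [1.6, 1.3, -0.7]
finger_gap: 24.6
finger_force: 25.0
time_s: 6.25
position: [522.1, 360.7, 145.5]
tool_rot: [-0.0, 0.995, -0.095, 0.002]
wrist_force: [5.1, 0.8, -4.4]
finger_gap: 24.9
finger_force: 25.0
```

```bash
python3 -m crank '0 0 0 0 0 0 -0.3; 0 0 0 0 0 0 -0.3; 0 0 0 0 0 0 -0.3; 0 0 0 0 0 0 -0.3; 0 0 0 0 0 0 -0.3' >/dev/null&& python3 -m crank '0 0 0 0 0 -0.3 -0.3; 0 0 0 0 0 -0.3 -1;0 0 0 0 0 -0.3 -1;0 0 0 -0.3 0 0 -1;0 0 0 -0.3 0 0 -1' &&python3 -m crank '0 0 0 0 0 0 -1; 0 0 0 0 0 0 -1' && python3 look.py w4; python3 - <<'E'
from h import *
im=cv2.imread("pics/w4.png");cv2.imwrite("pics/w4c.png",cv2.resize(im[30:300,180:460],None,fx=2,fy=2))
E
```

```text
time_s: 7.25
position: [462.0, 372.3, 237.0]
tool_rot: [-0.001, 0.995, -0.096, 0.001]
wrist_force: [-0.3, 0.3, -0.3]
finger_gap: 89.7
finger_force: 0.0
time_s: 7.45
position: [461.1, 372.2, 235.5]
tool_rot: [-0.0, 0.996, -0.094, 0.0]
wrist_force: [0.3, -0.1, 1.2]
finger_gap: 94.1
finger_force: 0.0
7.5 [461.7 372.  235.3] [-0.     0.995 -0.095  0.   ] [ 0.53  0.22  1.46 -0.    1.46  2.29]
```

View pics/w4c.png

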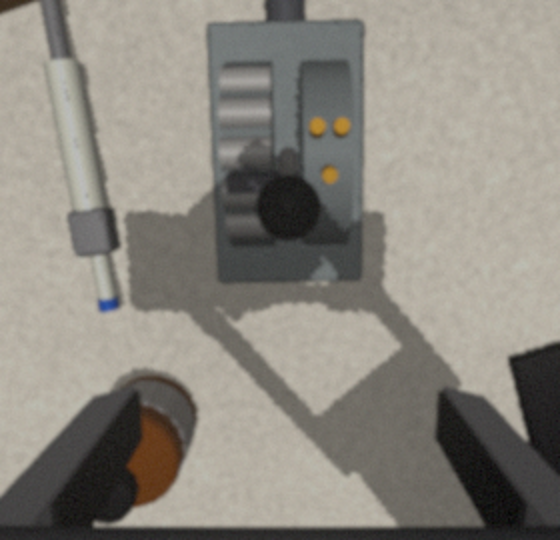

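```bash
python3 - <<'E'
from h import *
import json
c=json.load(open("pics/w4.json"))
ax=np.array([np.cos(-.19),np.sin(-.19)]);p0=np.array([476.7,368])+70.6*ax
for q in(.2,.3,.4,.5): print(q,proj(c,[*(p0+125*np.sin(q-.6)*ax),45+125*np.cos(q-.6)]))
print(p0)
E
```

```text
0.2 [[325.07871716 161.63126991]]
0.3 [[325.13778951 148.05155558]]
0.4 [[325.19340632 133.17716849]]
0.5 [[325.24390187 117.28334745]]
[546.029499   354.66656201]
```

The lever is in load: knob at about (324,133.5), predicted row 133.2 for q=0.4. Next, turn the tool and go over the handle.

```bash
python3 -m crank '0 0 -0.283 0 0 -0.2 -1; 0 0 -0.283 0 0 -0.2 -1; 0 0 -0.283 0 0 -0.2 -1; 0 0 -0.283 0 0 0 -1; 0 0 -0.283 0 0 0 -1' >/dev/null && python3 -m crank '0 0 -0.283 0 0 0 -1; 0 0 -0.283 0 0 0 -1; 0 0 -0.283 0 0 0 -1; 0 0 -0.283 0 0 0 -1; 0 0 -0.283 0 0 0 -1' >/dev/null && python3 -m crank '0 0 -0.283 0 0 0 -1; 0 0 -0.283 0 0 0 -1; 0 0 0 -0.4 0.15 0 -1; 0 0 0 -0.4 0.2 0 -1;0 0 0 -0.4 0.2 0 -1' && python3 -m crank '0 0 0 -0.4 0.18 0 -1; 0 0 0 -0.4 0 0 -1;0 0 0 -0.4 0 0 -1;0 0 0 -0.4 0 0 -1;0 0 0 -0.4 0 0 -1' >/dev/null && python3 -m crank '0 0 0 -0.4 0 0.1 -1; 0 0 0 -0.33 0 0.1 -1; 0 0 0 0 0 0 -1; 0 0 0 0 0 0 -1' && python3 look.py w5
```

```text
time_s: 9.0
position: [519.8, 251.4, 295.0]
tool_rot: [0.0, 0.701, 0.713, 0.0]
wrist_force: [0.4, 0.9, 0.7]
finger_gap: 94.3
finger_force: 0.0
time_s: 9.9
position: [541.4, -20.8, 274.7]
tool_rot: [-0.001, 0.702, 0.712, -0.0]
wrist_force: [0.5, -0.3, -1.4]
finger_gap: 93.9
finger_force: 0.0
9.95 [541.5 -19.9 275.2] [-0.     0.701  0.713  0.   ] [-0.2   0.09  1.53  0.    1.52 -0.21]
```

View pics/w5.png

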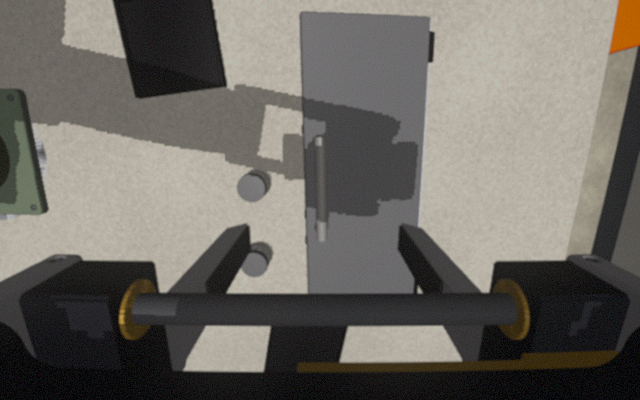

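Handle ends at (319,137) and (322,240); panel far corners at (302,13) and (430,17). I'll fit the logger's pose and display angle over all views.

```bash
cat > fit.py <<'E'
from h import *
import json
from scipy.optimize import least_squares
L=lambda n:json.load(open(f"pics/{n}.json"));a,b,e=L("w1"),L("w2"),L("w5");t=robot.camera_params("top")
q=lambda x,y:(185+x/2.8,115+y/2.8)
# local panel coords: (dist from hinge, height off hinge plane, y)
H=lambda s:(128,42,55*s);F=lambda s:(142.5,13,179*s);B=lambda s:(2,13,179*s)
obs=[(a,H(1),(150,49)),(a,H(-1),(256,47)),(b,H(1),(470,90)),(b,H(-1),(579,89)),(e,H(1),(322,241)),(e,H(-1),(319,136)),
(t,H(1),q(360,158)),(t,H(-1),q(469,158)),(t,F(1),q(245,182)),(t,F(-1),q(582,182)),(a,F(1),(70,76)),(a,F(-1),(364,68)),(b,F(1),(362,110)),(e,F(-1),(302,13)),(e,B(-1),(430,17)),(t,B(1),q(248,57)),(t,B(-1),q(579,57))]
def W(p,l):
    x,y,w,s=p;d,h,v=l;X=67.5-d*np.cos(s)+h*np.sin(s);Z=86+d*np.sin(s)+h*np.cos(s)
    return [x+X*np.cos(w)-v*np.sin(w),y+X*np.sin(w)+v*np.cos(w),Z]
f=lambda p:np.concatenate([proj(c,W(p,l))[0]-uv for c,l,uv in obs])
r=least_squares(f,[605,-15,0,.1],x_scale=[10,10,.1,.1],loss="soft_l1");p=r.x
if __name__=="__main__":
    print(p.round(3),np.abs(f(p)).reshape(-1,2).round(1).tolist());print("handle",np.round(W(p,(128,42,0)),1))
    x,y,w,s0=p
    h0=np.array(W(p,(128,42,0)))
    for s in np.linspace(s0,1.571,13): print(round(s,3),np.round(np.array(W((x,y,w,s),(128,42,0)))-h0,1))
E
python3 fit.py
```

```text
[ 5.91085e+02 -1.79710e+01  2.30000e-02  1.01000e-01] [[4.1, 2.2], [2.6, 0.8], [5.2, 0.1], [9.9, 0.2], [3.8, 105.0], [0.4, 101.1], [0.4, 0.3], [1.3, 0.3], [1.0, 0.9], [0.3, 0.8], [0.5, 0.2], [0.1, 1.2], [0.4, 1.4], [5.5, 305.2], [18.6, 293.7], [0.8, 1.1], [0.9, 1.1]]
handle [535.5 -19.2 140.7]
0.101 [0. 0. 0.]
0.223 [ 7.6  0.2 14.6]
0.346 [16.9  0.4 28.2]
0.468 [27.9  0.6 40.6]
0.591 [40.2  0.9 51.5]
0.713 [53.8  1.2 60.9]
0.836 [68.4  1.5 68.5]
0.958 [83.9  1.9 74.2]
1.081 [99.9  2.3 78. ]
1.203 [116.3   2.6  79.9]
1.326 [132.8   3.   79.7]
1.448 [149.2   3.4  77.5]
1.571 [165.1   3.7  73.3]
```

```bash
sed -i 's/(e,H(1),(322,241)),(e,H(-1),(319,136))/(e,H(-1),(322,241)),(e,H(1),(319,136))/; s/(e,F(-1),(302,13)),(e,B(-1),(430,17))/(e,F(1),(302,13)),(e,B(1),(430,17))/' fit.py; python3 fit.py
```

```text
[ 5.89678e+02 -1.94410e+01  2.20000e-02  1.27000e-01] [[3.8, 1.5], [1.9, 0.1], [7.8, 0.5], [6.5, 0.1], [2.6, 1.6], [0.8, 1.6], [0.1, 0.1], [0.7, 0.1], [0.7, 0.8], [0.4, 0.8], [1.7, 0.1], [1.5, 1.1], [2.0, 1.0], [2.6, 1.2], [1.2, 0.4], [0.4, 0.7], [0.4, 0.7]]
handle [535.5 -20.6 143.9]
0.127 [0. 0. 0.]
0.247 [ 7.8  0.2 14.2]
0.368 [17.3  0.4 27.3]
0.488 [28.3  0.6 39.2]
0.608 [40.6  0.9 49.7]
0.729 [54.1  1.2 58.7]
0.849 [68.6  1.5 66. ]
0.969 [83.8  1.9 71.4]
1.09 [99.6  2.2 75. ]
1.21 [115.7   2.6  76.7]
1.33 [131.9   2.9  76.5]
1.451 [148.    3.3  74.2]
1.571 [163.6   3.6  70.1]
```

```bash
python3 -m crank '0 0 0 0 -0.06 0.3 -1; 0 0 0 0 0 0.3 -1; 0 0 0 0 0 0.3 -1; 0 0 0 0 0 0.3 -0.5; 0 0 0 0 0 0.2 0' >/dev/null && python3 -m crank '0 0 0 0 0 0.04 0.2; 0 0 0 0 0 0 0.4; 0 0 0 0 0 0 0.5;0 0 0 0 0 0 1; 0 0 0 0 0 0 1' 30 &&  python3 -m crank '0 0 0 0 0 0 1; 0 0 0 0 0 0 1; 0 0 0 0 0 0 1;0 0 0 0 0 0 1; 0 0 0 0 0 0 1' 30
```

```text
time_s: 10.95
position: [536.1, -19.9, 132.6]
tool_rot: [0.001, 0.701, 0.713, 0.001]
wrist_force: [0.3, -0.3, 0.4]
finger_gap: 41.3
finger_force: 0.0
time_s: 11.45
position: [537.9, -19.9, 131.4]
tool_rot: [0.002, 0.701, 0.713, 0.002]
wrist_force: [7.1, 0.5, -3.9]
finger_gap: 11.6
finger_force: 30.0
```

```bash
python3 -m crank '0 0 0 0 0.078 -0.142 1; 0 0 0 0 0.095 -0.131 1; 0 0 0 0 0.110 -0.119 1; 0 0 0 0 0.123 -0.105 1; 0 0 0 0 0 0 1' && python3 -m crank '0 0 0 0 0.135 -0.09 1; 0 0 0 0 0.145 -0.073 1; 0 0 0 0 0.152 -0.054 1; 0 0 0 0 0.158 -0.036 1; 0 0 0 0 0 0 1'
```

```text
time_s: 11.95
position: [574.3, -18.8, 179.2]
tool_rot: [-0.002, 0.701, 0.713, -0.002]
wrist_force: [-0.7, 0.3, -3.6]
finger_gap: 11.1
finger_force: 30.0
time_s: 12.45
position: [634.6, -17.7, 208.4]
tool_rot: [-0.0, 0.701, 0.713, -0.0]
wrist_force: [-5.6, 1.1, 7.8]
finger_gap: 10.8
finger_force: 30.0
```

```bash
python3 -m crank '0 0 0 0 0.161 -0.017 1; 0 0 0 0 0.162 0.002 1; 0 0 0 0 0.161 0.023 1; 0 0 0 0 0.156 0.041 1; 0 0 0 0 0 0 1' && python3 -m crank '0 0 0 0 0 0 1; 0 0 0 0 0 0 1' && python3 look.py w6; python3 - <<'E'
from h import *
im=robot.snapshot("scene");cv2.imwrite("pics/s6.png",im);cv2.imwrite("pics/s6c.png",cv2.resize(im[120:360,150:450],None,fx=2.5,fy=2.5))
E
```

```text
time_s: 12.95
position: [700.2, -16.5, 202.4]
tool_rot: [0.001, 0.701, 0.713, 0.001]
wrist_force: [1.1, 1.9, 2.0]
finger_gap: 11.1
finger_force: 30.0
time_s: 13.15
position: [700.2, -16.6, 202.4]
tool_rot: [0.002, 0.701, 0.713, 0.002]
wrist_force: [4.8, 2.0, 0.9]
finger_gap: 11.0
finger_force: 30.0
13.2 [700.2 -16.6 202.5] [0.002 0.701 0.713 0.002] [-0.15  0.47  1.2   0.    1.46 -0.17]
```

View pics/s6c.png

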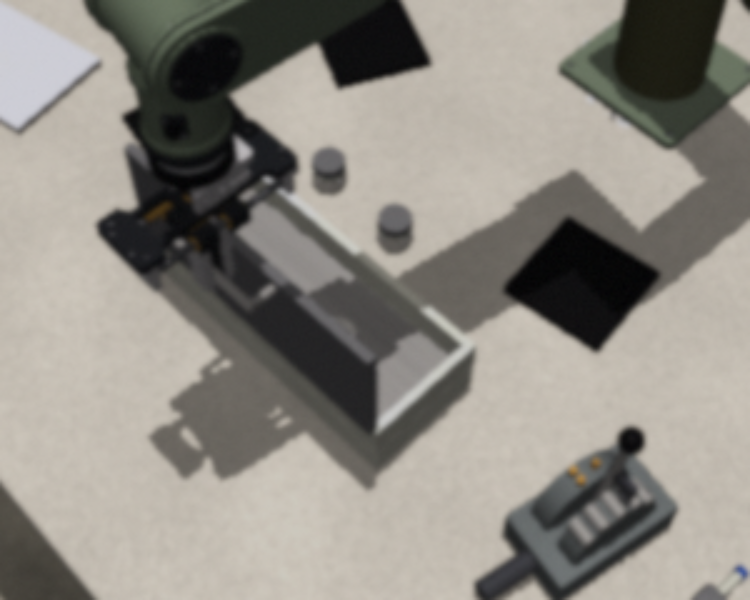

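```bash
python3 -m crank '0 0 0 0 0 0 0.5; 0 0 0 0 0 0 0.45; 0 0 0 0 0 0 0.45; 0 0 0 0 0 0 0.45; 0 0 0 0 0 -0.05 0.45' && python3 -m crank '0 0 0 0 0 -0.2 0.45; 0 0 0 0 0 -0.3 0.45; 0 0 0 0 0 -0.3 0.45; 0 0 0 0 0 -0.3 0.45; 0 0 0 0 -0.3 0 -1' && python3 -m crank '0 0 0 0 -0.4 0 -1; 0 0 0 -0.3 -0.4 0 -1; 0 0 0 -0.3 0 0 -1; 0 0 0 0 0 0 -1; 0 0 0 0 0 0 -1' && python3 look.py w7; python3 - <<'E'
from h import *
for n in("top","scene"):
  im=robot.snapshot(n);cv2.imwrite(f"pics/{n}7.png",im)
E
```

```text
time_s: 13.75
position: [697.6, -17.2, 205.1]
tool_rot: [-0.001, 0.701, 0.713, -0.001]
wrist_force: [0.4, -0.6, -0.6]
finger_gap: 25.7
finger_force: 0.0
time_s: 14.25
position: [672.8, -18.3, 322.1]
tool_rot: [0.005, 0.701, 0.713, 0.003]
wrist_force: [0.2, 0.5, 0.1]
finger_gap: 30.5
finger_force: 0.0
time_s: 14.75
position: [589.8, -79.3, 317.0]
tool_rot: [0.0, 0.702, 0.713, 0.0]
wrist_force: [1.0, 0.2, 0.6]
finger_gap: 70.1
finger_force: 0.0
14.8 [590.1 -78.6 316.9] [0.    0.701 0.713 0.   ] [-0.28  0.19  1.34  0.    1.62 -0.29]
```

View pics/w7.png

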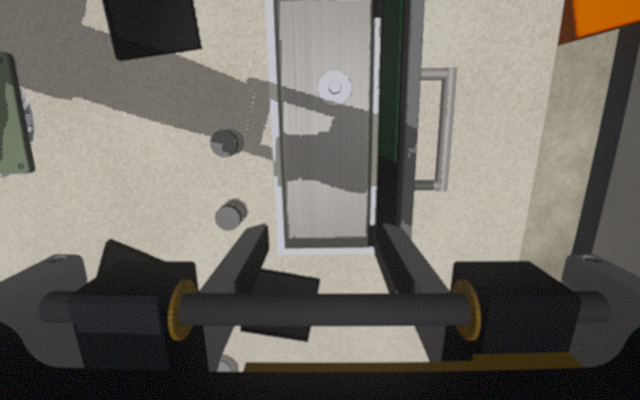

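Puck at (335,87) with its grip; jars at (226,143) and (230,214); the display stands edge-on at columns 385-415.

```bash
python3 -m crank '0 0 -0.27 0 0 0 -1; 0 0 -0.27 0 0 0 -1; 0 0 -0.27 0 0 0 -1; 0 0 -0.27 0 0 0 -1; 0 0 -0.27 0 0 0 -1' >/dev/null && python3 -m crank '0 0 -0.27 0 0 0 -1; 0 0 -0.27 0 0 0 -1; 0 0 -0.27 0 0 0 -1; 0 0 -0.27 0 0 0 -1; 0 0 -0.27 0 0 0 -1' >/dev/null && python3 -m crank '0 0 -0.27 0 0.2 0 -1; 0 0 0 0 0.3 0 -1; 0 0 0 0 0.3 0 -1; 0 0 0 0 0.2 0 -1; 0 0 0 0 0 0 -1' >/dev/null &&python3 -m crank '0 0 0 0 0 0 -1; 0 0 0 0 0 0 -1' && python3 look.py w8; python3 - <<'E'
from h import *
import json
c=json.load(open("pics/w7.json"))
print("puck",at_z(c,(335,87),79)); 
print("jars",at_z(c,(224,143),42),at_z(c,(229,213),42))
x,y,w=589.7,-19.4,.022
for i in(1,-1):
  for k in(1,-1): print("bay",proj(c,[x+62.5*i*np.cos(w)-170*k*np.sin(w),y+62.5*i*np.sin(w)+170*k*np.cos(w),85]).round())
E
```

```text
time_s: 16.6
position: [592.6, 20.4, 316.2]
tool_rot: [-0.0, -0.001, 1.0, -0.0]
wrist_force: [-0.5, -0.6, -0.2]
finger_gap: 93.8
finger_force: 0.0
16.65 [592.6  20.2 316.2] [-0. -0.  1. -0.] [-0.11  0.18  1.34 -0.    1.62 -1.68]
puck [602.35142608  36.10079959  79.        ]
jars [440.07841659 -41.4433994   42.        ] [ 441.01676463 -150.546486     42.        ]
bay [[375. -13.]]
bay [[368. 248.]]
bay [[272. -12.]]
bay [[283. 249.]]
```

View pics/w8.png

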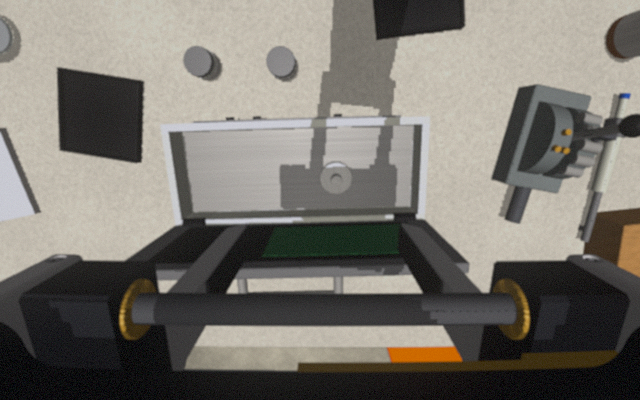

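Puck grip at (336,178), jar caps at about (199,61) and (281,61), tray B with corners (57,68), (143,82), (139,161), (60,143).

```bash
python3 - <<'E'
from h import *
import json
a,c,d=[json.load(open(f"pics/{n}.json")) for n in("w1","w7","w8")]
print("puck",at_z(d,(336,178),79),tri([(c,(335,87)),(d,(336,178))]))
print("jL",at_z(d,(281,60),42),tri([(c,(224,143)),(d,(281,60)),(a,(250,133))]))
print("jR",at_z(d,(198,60),42),tri([(c,(229,213)),(d,(198,60)),(a,(328,132))]))
P=[at_z(d,p,14)[:2] for p in((57,68),(143,82),(139,161),(60,143))];print("tray",np.mean(P,0).round(1),np.round(P))
E
```

```text
puck [597.84041091  36.88091016  79.        ] [603.04783279  38.44037456  52.02621393]
jL [436.98650971 -40.50083476  42.        ] [439.59187485 -41.39629504  41.54310762]
jR [ 436.17153007 -157.66903255   42.        ] [ 440.11519988 -155.34078191   41.44296114]
tray [ 508.5 -333.8] [[ 438. -390.]
 [ 461. -257.]
 [ 582. -280.]
 [ 552. -408.]]
```

```bash
python3 -m crank '0 0 0 -0.075 0.16 0.2 -1; 0 0 0 0 0 0.3 -1; 0 0 0 0 0 0.3 -1; 0 0 0 0 0 0.3 -1; 0 0 0 0 0 0.2 -1' >/dev/null && python3 -m crank '0 0 0 0 0 0 -1; 0 0 0 0 0 0 -1;0 0 0 0 0 0 -1' && python3 look.py w9; python3 - <<'E'
from h import *
im=cv2.imread("pics/w9.png");cv2.imwrite("pics/w9c.png",cv2.resize(im[40:300,180:460],None,fx=2,fy=2))
c=robot.camera_params("wrist");print(proj(c,[600,36.5,79]),proj(c,[600,36.5,59]))
E
```

```text
time_s: 17.45
position: [601.3, 36.3, 188.3]
tool_rot: [0.002, -0.0, 1.0, -0.0]
wrist_force: [-0.1, 0.6, 1.5]
finger_gap: 93.8
finger_force: 0.0
17.5 [601.3  36.5 188.5] [ 0.002 -0.     1.    -0.   ] [-0.08  0.27  1.49 -0.    1.37 -1.65]
[[324.14724202 194.56204986]] [[324.16740296 190.00763049]]
```

View pics/w9c.png

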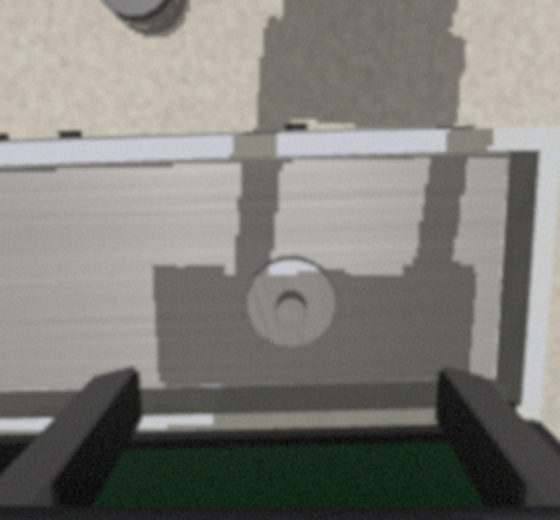

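```bash
python3 -m crank '0 0 0 0.01 0.005 0.3 -1; 0 0 0 0 0 0.3 -1; 0 0 0 0 0 0.3 -1; 0 0 0 0 0 0.2 -1; 0 0 0 0 0 0.14 0' 20 >/dev/null && python3 -m crank '0 0 0 0 0 0 0.3;0 0 0 0 0 0 0.6;0 0 0 0 0 0 1;0 0 0 0 0 0 1;0 0 0 0 0 0 1' && python3 -m crank '0 0 0 0 0 0 1;0 0 0 0 0 0 1;0 0 0 0 0 0 1;0 0 0 0 0 0 1'
```

```text
time_s: 18.5
position: [599.7, 37.4, 63.4]
tool_rot: [0.001, -0.001, 1.0, -0.0]
wrist_force: [0.4, 0.3, -0.5]
finger_gap: 49.7
finger_force: 0.0
time_s: 18.9
position: [598.8, 37.4, 62.2]
tool_rot: [-0.0, -0.001, 1.0, 0.0]
wrist_force: [-0.4, -0.2, 0.3]
finger_gap: 17.1
finger_force: 0.0
```

```bash
python3 -m crank '0 0 0 0 0 0 1;0 0 0 0 0 0 1;0 0 0 0 0 -0.1 1;0 0 0 0 0 -0.2 1;0 0 0 0 0 -0.3 1' && python3 -m crank '0 0 0 0 0 -0.3 1;0 0 0 0.1 0 -0.3 1;0 0 0 0.2 -0.3 0 1;0 0 0 0.2 -0.3 0 1;0 0 0 0.2 -0.3 0 1' && python3 -m crank '0 0 0 0.2 -0.4 0 1;0 0 0 0 -0.4 0 1;0 0 0 0 -0.4 0 1;0 0 0 0 -0.4 0 1;0 0 0 0 -0.4 0 1' && python3 -m crank '0 0 0 0 -0.4 0 1;0 0 0 0 -0.4 0 1;0 0 0 0 0 0 1;0 0 0 0 0 0 1' && python3 look.py w10
```

```text
time_s: 19.4
position: [597.0, 37.5, 121.3]
tool_rot: [-0.002, -0.001, 1.0, 0.0]
wrist_force: [0.3, -0.1, -0.8]
finger_gap: 15.6
finger_force: 20.0
time_s: 19.9
position: [528.5, -53.4, 183.4]
tool_rot: [0.001, -0.001, 1.0, -0.0]
wrist_force: [-0.3, -0.3, -0.9]
finger_gap: 15.4
finger_force: 20.0
time_s: 20.4
position: [509.0, -254.3, 183.1]
tool_rot: [0.0, -0.001, 1.0, -0.0]
wrist_force: [1.1, 0.2, -0.6]
finger_gap: 15.2
finger_force: 20.0
time_s: 20.8
position: [509.0, -333.2, 182.4]
tool_rot: [-0.0, 0.0, 1.0, 0.0]
wrist_force: [-0.2, 0.2, -0.6]
finger_gap: 15.5
finger_force: 20.0
20.85 [ 509.1 -332.1  182.3] [-0.    -0.     1.     0.001] [-0.72  0.29  1.48  0.    1.37 -2.29]
```

View pics/w10.png

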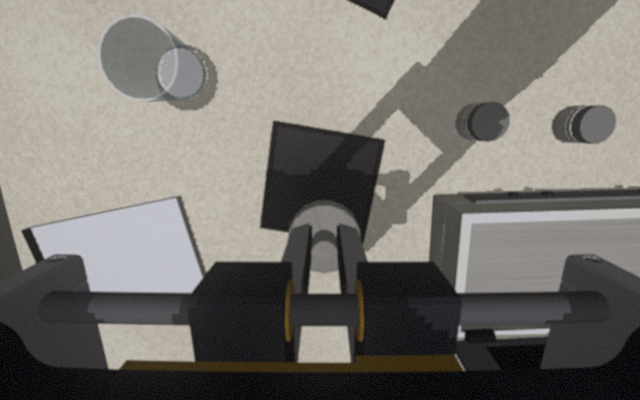

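Puck is held at (323,235); the tray's visible corners are (274,122), (384,140), (262,229), so its centre is at about (323,184). Jar caps at (489,121) and (594,124).

```bash
python3 - <<'E'
from h import *
import json
a,c=[json.load(open(f"pics/{n}.json")) for n in("w1","w10")]
P=np.array([at_z(c,p,14)[:2] for p in((274,122),(384,140),(262,229))]);print(P.round(),(P[1]+P[2])/2)
print("jR",at_z(c,(490,121),42),"jL",at_z(c,(595,124),42))
E
```

```text
[[ 438. -389.]
 [ 458. -265.]
 [ 565. -409.]] [ 511.27572662 -337.01944614]
jR [ 436.00037171 -160.72512171   42.        ] jL [437.56310518 -45.90225207  42.        ]
```

```bash
python3 -m crank '0 0 0 -0.015 -0.045 0.3 1;0 0 0 0 0 0.4 1;0 0 0 0 0 0.4 1;0 0 0 0 0 0.3 1;0 0 0 0 0 0.1 1' >/dev/null && python3 -m crank '0 0 0 0 0 0.05 1;0 0 0 0 0 0.03 1;0 0 0 0 0 0.02 1;0 0 0 0 0 0 1;0 0 0 0 0 0 1'
```

```text
time_s: 21.85
position: [511.6, -337.8, 23.6]
tool_rot: [0.001, -0.001, 1.0, -0.001]
wrist_force: [0.0, 0.7, -0.9]
finger_gap: 15.2
finger_force: 20.0
```

```bash
python3 -m crank '0 0 0 0 0 0.015 1;0 0 0 0 0 0 1;0 0 0 0 0 0 1' && python3 -m crank '0 0 0 0 0 0 0.5;0 0 0 0 0 0 0.3;0 0 0 0 0 0 0.2;0 0 0 0 0 0 0.2;0 0 0 0 0 -0.1 0.2' && python3 -m crank '0 0 0 0 0 -0.3 0.2;0 0 0 0 0 -0.4 0;0 0 0 0 0.3 -0.4 -1;0 0 0 0.3 0.4 -0.4 -1;0 0 0 0.4 0.3 0 -1' && python3 -m crank '0 0 0 0 0 0 -1;0 0 0 0 0 0 -1;0 0 0 0 0 0 -1' && python3 look.py w11
```

```text
time_s: 22.15
position: [511.6, -337.9, 22.2]
tool_rot: [0.001, -0.001, 1.0, -0.001]
wrist_force: [0.1, -0.3, 5.8]
finger_gap: 15.4
finger_force: 20.0
time_s: 22.65
position: [509.5, -336.0, 29.3]
tool_rot: [-0.002, -0.001, 1.0, 0.001]
wrist_force: [-0.5, -0.6, -0.4]
finger_gap: 37.4
finger_force: 0.0
time_s: 23.15
position: [451.5, -248.0, 178.9]
tool_rot: [0.006, -0.001, 1.0, -0.004]
wrist_force: [-0.4, -0.6, 0.4]
finger_gap: 66.0
finger_force: 0.0
time_s: 23.45
position: [448.4, -247.1, 173.0]
tool_rot: [0.001, -0.001, 1.0, -0.001]
wrist_force: [0.1, -0.3, -0.5]
finger_gap: 90.0
finger_force: 0.0
23.5 [ 448.7 -247.4  172.9] [ 0.001 -0.     1.    -0.001] [-0.67  0.1   1.73 -0.    1.31 -2.24]
```

View pics/w11.png

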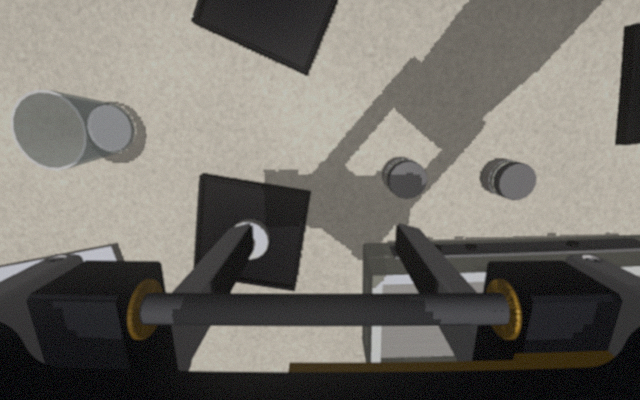

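Puck lies in the tray at (252,240), tray centre about (252,232); jar caps at (406,176) and (515,179). I've now viewed 14 pictures, so the rest I'll measure in code.

```bash
python3 - <<'E'
from h import *
import json
d,a,c=[json.load(open(f"pics/{n}.json")) for n in("w11","w1","w10")]
print("jR",at_z(d,(407,176),42),tri([(d,(407,176)),(a,(328,132)),(c,(490,121))]),"jL",at_z(d,(516,179),42),tri([(d,(516,179)),(a,(250,133)),(c,(595,124))]))
# colour probe on jar cap vs bench
im=cv2.imread("pics/w11.png")
for u,v in((407,176),(516,179),(525,185),(490,175),(560,150),(380,210)): print((u,v),im[v,u])
g=cv2.GaussianBlur(cv2.cvtColor(im,cv2.COLOR_BGR2GRAY),(3,3),0)
print(cv2.HoughCircles(g[140:230,370:560],cv2.HOUGH_GRADIENT,1,40,param1=60,param2=12,minRadius=14,maxRadius=26))
E
```

```text
jR [ 432.02973046 -160.82478854   42.        ] [ 437.8359989  -156.6142341    30.07114512] jL [434.69043739 -44.45177821  42.        ] [438.48976931 -39.32968053  33.62425976]
(407, 176) [71 69 74]
(516, 179) [112 109 111]
(525, 185) [108 109 111]
(490, 175) [94 95 96]
(560, 150) [161 173 179]
(380, 210) [103 110 111]
[[[148.5  39.5  17.4]
  [ 33.5  40.5  17.4]]]
```

```bash
cat > jar.py <<'E'
import sys
from h import *
c=robot.camera_params("wrist");im=robot.snapshot("wrist");cv2.imwrite(f"pics/{sys.argv[1]}.png",im)
X=np.array(eval(sys.argv[2]),float);u,v=proj(c,X)[0].round().astype(int);s=55
g=cv2.GaussianBlur(cv2.cvtColor(im,cv2.COLOR_BGR2GRAY),(3,3),0);y0=max(v-s,0);x0=max(u-s,0)
C=cv2.HoughCircles(g[y0:v+s,x0:u+s],cv2.HOUGH_GRADIENT,1,15,param1=60,param2=10,minRadius=13,maxRadius=40)
print("pred px",u,v,"state",np.round(robot.read_state()["position"],1))
r=K(c)[0,0]*21/np.linalg.norm(np.array(c["R"])@X+c["t"]);print("exp r",r.round(1))
for k in C[0][:5]: print(k.round(1)+[x0,y0,0],at_z(c,k[:2]+[x0,y0],X[2]).round(1))
E
python3 -m crank '0 0 0 0.1 0.3 0 -1;0 0 0 0.046 0.3 0 -1;0 0 0 0 0.27 0 -1;0 0 0 0 0 0 -1;0 0 0 0 0 0 -1' >/dev/null && python3 -m crank '0 0 0 0 0 0 -1;0 0 0 0 0 0 -1' && python3 jar.py j1 '[435,-160,42]'; python3 jar.py j1b '[437,-43,42]'
```

```text
time_s: 24.2
position: [433.1, -160.3, 172.1]
tool_rot: [0.0, -0.0, 1.0, -0.0]
wrist_force: [-0.5, -0.5, -0.9]
finger_gap: 94.0
finger_force: 0.0
pred px 324 193 state [ 432.9 -160.1  172.1]
exp r 19.9
[324.5        192.5         19.29999924] [ 434.1 -159.9   42. ]
[359.5        170.5         21.70000076] [ 410.7 -123.7   42. ]
[358.5        144.5         30.29999924] [ 384.1 -125.5   42. ]
[303.5        153.5         21.70000076] [ 393.3 -181.4   42. ]
pred px 435 195 state [ 432.8 -160.   172. ]
exp r 18.7
[434.5 194.5  19. ] [435.9 -43.2  42. ]
[443.5        216.5         39.40000153] [460.4 -31.2  42. ]
[420.5        187.5         14.39999962] [428.4 -58.8  42. ]
[406.5        147.5         16.79999924] [386.8 -76.3  42. ]
```

```bash
python3 -m crank '0 0 0 -0.01 0 0.4 -1;0 0 0 0 0 0.4 -1;0 0 0 0 0 0.4 -1;0 0 0 0 0 0.3 -1;0 0 0 0 0 0.13 -0.3' 25 >/dev/null && python3 -m crank '0 0 0 0 0 0 0;0 0 0 0 0 0 0.5;0 0 0 0 0 0 1;0 0 0 0 0 0 1;0 0 0 0 0 0 1' && python3 -m crank '0 0 0 0 0 0 1;0 0 0 0 0 0 1;0 0 0 0 0 0 1'
```

```text
time_s: 25.3
position: [434.5, -159.6, 10.2]
tool_rot: [0.001, -0.001, 1.0, -0.001]
wrist_force: [0.8, 0.3, 0.6]
finger_gap: 49.7
finger_force: 0.0
time_s: 25.6
position: [434.2, -159.3, 9.8]
tool_rot: [0.001, -0.001, 1.0, -0.0]
wrist_force: [-0.4, 0.6, 6.7]
finger_gap: 41.7
finger_force: 25.0
```

```bash
python3 -m crank '0 0 0 0 0 -0.1 1;0 0 0 0 0 -0.3 1;0 0 0 0 0 -0.4 1;0 0 0 0 0 -0.4 1;0 0 0 0 0 -0.2 1' && python3 -m crank '0 0 0 -0.3 0.1 0 1;0 0 0 -0.4 0.1 0 1;0 0 0 -0.4 0.1 0 1;0 0 0 -0.3 0.1 0 1;0 0 0 -0.14 0.095 0 1' && python3 -m crank '0 0 0 0 0 0 1;0 0 0 0 0 0 1;0 0 0 0 0 0 1;0 0 0 0 0 0 1;0 0 0 0 0 0 1'
```

```text
time_s: 26.1
position: [435.2, -160.0, 152.9]
tool_rot: [0.002, -0.001, 1.0, -0.001]
wrist_force: [0.5, 0.3, -2.1]
finger_gap: 41.6
finger_force: 25.0
time_s: 26.6
position: [589.6, -108.7, 149.0]
tool_rot: [0.0, -0.001, 1.0, -0.0]
wrist_force: [-0.1, 0.6, -0.8]
finger_gap: 41.7
finger_force: 25.0
time_s: 27.1
position: [586.9, -109.8, 149.2]
tool_rot: [-0.0, -0.0, 1.0, -0.0]
wrist_force: [0.0, 0.7, -1.2]
finger_gap: 41.9
finger_force: 25.0
```

```bash
python3 jar.py j2 '[436,-43,42]'
```

```text
pred px 401 28 state [ 587.  -109.8  149.2]
exp r 20.8
[396.5         29.5         28.79999924] [437.2 -47.2  42. ]
[409.5         38.5         33.79999924] [444.3 -35.4  42. ]
[392.5         45.5         19.60000038] [450.1 -50.1  42. ]
[364.5  74.5  30. ] [474.3 -73.9  42. ]
[409.5         21.5         14.10000038] [430.7 -36.2  42. ]
```

Down to TCP z of about 55: 149.2 - 94.

```bash
python3 -m crank '0 0 0 0 0 0.3 1;0 0 0 0 0 0.3 1;0 0 0 0 0 0.2 1;0 0 0 0 0 0.1 1;0 0 0 0 0 0.03 1' && python3 -m crank '0 0 0 0 0 0 1;0 0 0 0 0 0.01 1;0 0 0 0 0 0 1;0 0 0 0 0 0 1'
```

```text
time_s: 27.65
position: [586.5, -109.2, 54.9]
tool_rot: [-0.001, -0.001, 1.0, 0.0]
wrist_force: [-1.0, 0.2, 1.4]
finger_gap: 41.4
finger_force: 25.0
time_s: 28.05
position: [588.2, -109.6, 56.0]
tool_rot: [0.001, -0.001, 1.0, -0.0]
wrist_force: [0.2, -0.2, -0.6]
finger_gap: 41.9
finger_force: 25.0
```

```bash
python3 -m crank '0 0 0 0 0 0.012 1;0 0 0 0 0 0 1;0 0 0 0 0 0 1' && python3 -m crank '0 0 0 0 0 0 0.05;0 0 0 0 0 0 0;0 0 0 0 0 0 -0.25;0 0 0 0 0 0 -0.25;0 0 0 0 0 0 -0.25' && python3 -m crank '0 0 0 0 0 -0.2 -0.25;0 0 0 0 0 -0.3 -0.25;0 0 0 0 0 -0.4 -0.25;0 0 0 0.3 0.1 -0.3 -0.5;0 0 0 0.4 0.2 0 -1' && python3 -m crank '0 0 0 0.4 0.2 0 -1;0 0 0 0.4 0.15 0 -1;0 0 0 0 0 0 -1;0 0 0 0 0 0 -1;0 0 0 0 0 0 -1' && python3 jar.py j3 '[436,-43,42]'
```

```text
time_s: 28.35
position: [588.2, -109.5, 54.8]
tool_rot: [0.001, -0.001, 1.0, -0.0]
wrist_force: [-1.1, 0.4, 5.3]
finger_gap: 42.1
finger_force: 25.0
time_s: 28.85
position: [587.3, -109.3, 53.5]
tool_rot: [-0.0, -0.001, 1.0, 0.0]
wrist_force: [0.4, 0.0, 0.1]
finger_gap: 58.7
finger_force: 0.0
time_s: 29.35
position: [521.8, -81.5, 179.6]
tool_rot: [0.006, -0.0, 1.0, -0.002]
wrist_force: [0.8, 0.3, 0.9]
finger_gap: 71.3
finger_force: 0.0
time_s: 29.85
position: [438.9, -45.1, 174.6]
tool_rot: [0.001, -0.001, 1.0, -0.0]
wrist_force: [0.4, 0.1, -0.0]
finger_gap: 93.9
finger_force: 0.0
pred px 326 188 state [439.1 -45.2 174.6]
exp r 19.8
[327.5        188.5         19.60000038] [436.5 -41.6  42. ]
[337.5        201.5         32.70000076] [450.7 -30.9  42. ]
[303.5        139.5         31.60000038] [385.5 -66.3  42. ]
[346.5        158.5         15.60000038] [404.7 -22.2  42. ]
```

```bash
python3 -m crank '0 0 0 0.025 0.03 0.4 -1;0 0 0 0 0 0.4 -1;0 0 0 0 0 0.4 -1;0 0 0 0 0 0.3 -1;0 0 0 0 0 0.145 -0.3' 25 >/dev/null && python3 -m crank '0 0 0 0 0 0 0;0 0 0 0 0 0 0.5;0 0 0 0 0 0 1;0 0 0 0 0 0 1;0 0 0 0 0 0 1' && python3 -m crank '0 0 0 0 0 0 1;0 0 0 0 0 0 1;0 0 0 0 0 0 1'
```

```text
time_s: 30.9
position: [436.0, -41.8, 10.4]
tool_rot: [0.001, -0.001, 1.0, -0.0]
wrist_force: [-0.3, 0.3, 0.6]
finger_gap: 49.3
finger_force: 0.0
time_s: 31.2
position: [435.5, -41.7, 10.0]
tool_rot: [0.001, -0.001, 1.0, -0.0]
wrist_force: [-1.7, -0.1, 5.7]
finger_gap: 41.9
finger_force: 25.0
```

```bash
python3 -m crank '0 0 0 0 0 -0.1 1;0 0 0 0 0 -0.3 1;0 0 0 0 0 -0.4 1;0 0 0 0 0 -0.4 1;0 0 0 0 0 -0.2 1' && python3 -m crank '0 0 0 -0.3 0.12 0 1;0 0 0 -0.4 0.12 0 1;0 0 0 -0.4 0.12 0 1;0 0 0 -0.3 0.12 0 1;0 0 0 -0.125 0.09 0 1' && python3 -m crank '0 0 0 0 0 0 1;0 0 0 0 0 0 1;0 0 0 0 0 0 1;0 0 0 0 0 0 1' && python3 -m crank '0 0 0 0 0 0.3 1;0 0 0 0 0 0.3 1;0 0 0 0 0 0.2 1;0 0 0 0 0 0.1 1;0 0 0 0 0 0.03 1' && python3 -m crank '0 0 0 0 0 0 1;0 0 0 0 0 0.01 1;0 0 0 0 0 0 1;0 0 0 0 0 0 1'
```

```text
time_s: 31.7
position: [436.6, -42.0, 153.2]
tool_rot: [0.003, -0.001, 1.0, -0.001]
wrist_force: [-0.2, -0.1, -1.4]
finger_gap: 41.3
finger_force: 25.0
time_s: 32.2
position: [589.4, 16.4, 149.3]
tool_rot: [0.0, -0.001, 1.0, 0.0]
wrist_force: [-1.1, -0.3, -0.6]
finger_gap: 41.7
finger_force: 25.0
time_s: 32.6
position: [586.4, 15.1, 149.4]
tool_rot: [-0.0, -0.0, 1.0, -0.0]
wrist_force: [-0.4, 0.2, -0.5]
finger_gap: 41.4
finger_force: 25.0
time_s: 33.1
position: [586.1, 15.4, 55.3]
tool_rot: [-0.001, -0.0, 1.0, 0.0]
wrist_force: [0.4, -0.0, 0.1]
finger_gap: 41.7
finger_force: 25.0
time_s: 33.5
position: [588.1, 15.6, 56.3]
tool_rot: [0.001, -0.001, 1.0, -0.0]
wrist_force: [-0.3, -0.1, -0.6]
finger_gap: 41.4
finger_force: 25.0
```

```bash
python3 -m crank '0 0 0 0 0 0.013 1;0 0 0 0 0 0 1;0 0 0 0 0 0 1' && python3 -m crank '0 0 0 0 0 0 0.05;0 0 0 0 0 0 0;0 0 0 0 0 0 -0.25;0 0 0 0 0 0 -0.25;0 0 0 0 0 0 -0.25' && python3 -m crank '0 0 0 0 0 -0.2 -0.25;0 0 0 0 0 -0.3 -0.25;0 0 0 0 0 -0.4 -0.25;0 0 0 0.1 -0.2 -0.4 -0.5;0 0 0 0.2 -0.3 -0.4 -1' >/dev/null && python3 -m crank '0 0 0 0 0 -0.4 -1;0 0 0 0 0 -0.4 -1;0 0 0 0 0 0 -1;0 0 0 0 0 0 -1;0 0 0 0 0 0 -1' && python3 jar.py j4 '[588,-109.5,87]'; python3 jar.py j4b '[588,15.5,87]'
python3 - <<'E'
from h import *
c=robot.camera_params("wrist");im=cv2.imread("pics/j4b.png")
# bench search: any circles in front of the logger
g=cv2.GaussianBlur(cv2.cvtColor(im,cv2.COLOR_BGR2GRAY),(3,3),0)
C=cv2.HoughCircles(g,cv2.HOUGH_GRADIENT,1,20,param1=80,param2=14,minRadius=10,maxRadius=20)
for k in C[0][:12]: print(k.round(1),at_z(c,k[:2],42).round())
cv2.imwrite("pics/top_e.png",robot.snapshot("top"))
E
```

```text
time_s: 33.8
position: [588.1, 15.6, 55.1]
tool_rot: [0.001, -0.001, 1.0, -0.0]
wrist_force: [-1.4, 0.2, 4.7]
finger_gap: 41.5
finger_force: 25.0
time_s: 34.3
position: [587.2, 15.7, 53.8]
tool_rot: [-0.0, -0.001, 1.0, 0.0]
wrist_force: [0.1, 0.5, 0.9]
finger_gap: 59.0
finger_force: 0.0
time_s: 35.3
position: [557.9, -32.0, 299.3]
tool_rot: [-0.002, -0.001, 1.0, 0.0]
wrist_force: [-1.2, -0.8, -0.2]
finger_gap: 93.9
finger_force: 0.0
pred px 266 200 state [557.7 -31.9 298.8]
exp r 15.4
[268.5        198.5         17.39999962] [ 586.  -106.4   87. ]
[286.5        214.5         39.40000153] [608.4 -82.9  87. ]
[243.5        177.5         33.79999924] [ 557.5 -138.3   87. ]
[301.5        172.5         24.29999924] [550.7 -61.6  87. ]
[267.5        217.5         29.29999924] [ 612.7 -108.9   87. ]
pred px 359 201 state [557.7 -31.9 298.8]
exp r 15.6
[358.5        201.5         15.60000038] [589.4  14.4  87. ]
[367.5 177.5  30.5] [556.7  25.3  87. ]
[372.5        215.5         34.90000153] [609.   34.1  87. ]
[334.5        205.5         39.40000153] [595.  -17.7  87. ]
[378.5        198.5         34.90000153] [585.1  41.1  87. ]
[22.5 54.5 19.4] [ 391. -451.   42.]
[267.5 200.5  15.8] [ 600. -116.   42.]
[358.5 201.5  15.6] [601.  20.  42.]
[122.5 142.5  16.1] [ 514. -324.   42.]
```

```bash
python3 - <<'E'
from h import *
import json
c=json.load(open("pics/w7.json"));from fit import W
for s in(1.4,1.48,1.571,1.66): 
    p=(589.7,-19.4,.022,s);print(s,[proj(c,W(p,(128,42,v)))[0].round().tolist() for v in(55,-55)],"edge",proj(c,W(p,(142.5,1,179)))[0].round())
E
```

```text
1.4 [[426.0, 69.0], [417.0, 193.0]] edge [ 382. -104.]
1.48 [[437.0, 70.0], [428.0, 193.0]] edge [ 398. -105.]
1.571 [[449.0, 70.0], [439.0, 192.0]] edge [ 415. -106.]
1.66 [[460.0, 71.0], [449.0, 191.0]] edge [ 431. -105.]
```

```bash
python3 -m crank '0 0 0.183 0 0 0 -1;0 0 0.184 0 0 0 -1;0 0 0 0.15 0.3 0 -1;0 0 0 0.15 0.4 0 -1;0 0 0 0.15 0.4 0 -1' >/dev/null && python3 -m crank '0 0 0 0.15 0.4 0 -1;0 0 0 0.15 0.4 0 -1;0 0 0 0.15 0.4 0 -1;0 0 0 0.1 0.4 0 -1;0 0 0 0.1 0.4 0 -1' >/dev/null && python3 -m crank '0 0 0 0 0.4 0.2 -1;0 0 0 0 0.27 0.4 -1;0 0 0 0 0 0.2 -1;0 0 0 0 0 0 -1;0 0 0 0 0 0 -1' && python3 -m crank '0 0 0 0 0 0 -1;0 0 0 0 0 0 -1' && python3 - <<'E'
from h import *
c=robot.camera_params("wrist");im=robot.snapshot("wrist");cv2.imwrite("pics/k1.png",im)
ax=np.array([np.cos(-.19),np.sin(-.19)]);p0=np.array([546.03,354.67])
for q in(0.,.4,.8): print(q,proj(c,[*(p0+125*np.sin(q-.6)*ax),45+125*np.cos(q-.6)]))
m=(im.max(2)<28).astype(np.uint8);n,l,s,ce=cv2.connectedComponentsWithStats(m)
for i in range(1,n):
    if s[i,4]>150: print(s[i],ce[i].round(1))
E
```

```text
time_s: 36.95
position: [521.9, 358.5, 220.3]
tool_rot: [-0.001, 0.095, 0.995, -0.001]
wrist_force: [0.4, -0.5, 0.4]
finger_gap: 93.8
finger_force: 0.0
time_s: 37.15
position: [523.6, 358.7, 223.5]
tool_rot: [0.002, 0.096, 0.995, 0.001]
wrist_force: [0.1, -0.7, -0.3]
finger_gap: 94.0
finger_force: 0.0
0.0 [[324.1681124  150.39031686]]
0.4 [[324.25766182 209.39753011]]
0.8 [[324.30186418 265.09452178]]
[124   0  66  66 979] [157.6  20. ]
[ 479  261  151  100 7567] [555.5 312.1]
[    0   262   640   138 25696] [254.3 366.4]
[207 267  27  26 220] [218.3 281.5]
[417 267  25  28 189] [429.3 281.4]
```

```bash
python3 - <<'E'
from h import *
im=cv2.imread("pics/k1.png");g=cv2.GaussianBlur(cv2.cvtColor(im,cv2.COLOR_BGR2GRAY),(3,3),0)
print(g[180:245:6,290:362:6])
C=cv2.HoughCircles(g[150:260,270:380],cv2.HOUGH_GRADIENT,1,15,param1=60,param2=9,minRadius=10,maxRadius=24)
print(C+np.array([270,150,0]))
E
```

```text
[[ 69  59  61  62  62  67  71  67  82  83  80  78]
 [ 70  64  66  63  66  68  70  56  59  60  61  61]
 [ 70  67  65  67  66  65  66  62  86  85  88  86]
 [ 75  68  69  67  52  26  25  24  67  59  69  79]
 [ 76  71  83  81  26  27  27  26  24  49  50  62]
 [ 81  71  71  69  28  29  29  24  23  79  80  83]
 [120  71  70  71  29  27  27  29  31  84  84  83]
 [139  70  59  63  57  29  27  31  66  65  66  67]
 [143  76  77  68  75  62  72  65  90  89  90  90]
 [152 100  67  62  62  65  70  66  75  75  75  81]
 [158 103  84  70  58  63  71  66  94  94  94  99]]
[[[325.5        208.5         15.5       ]
  [346.5        231.5         15.19999981]
  [343.5        177.5         21.20000076]
  [314.5        223.5         19.89999962]
  [325.5        236.5         19.        ]
  [347.5        215.5         17.89999962]
  [341.5        199.5         21.        ]
  [303.5        181.5         23.39999962]
  [306.5        239.5         16.60000038]
  [342.5        156.5         19.5       ]
  [342.5        248.5         12.10000038]]]
```

```bash
python3 -m crank '0 0 0 0.015 0.004 0.3 -1;0 0 0 0 0 0.3 -1;0 0 0 0 0 0.16 -0.5;0 0 0 0 0 0 0;0 0 0 0 0 0 0.3' 25 && python3 -m crank '0 0 0 0 0 0 1;0 0 0 0 0 0 1;0 0 0 0 0 0 1;0 0 0 0 0 0 1;0 0 0 0 0 0 1' && python3 -m crank '0 0 0 0 0 0 1;0 0 0 0 0 0 1;0 0 0 0 0 0 1'
```

```text
time_s: 37.7
position: [521.6, 359.6, 146.2]
tool_rot: [0.001, 0.095, 0.995, 0.0]
wrist_force: [-0.6, 0.4, 0.0]
finger_gap: 73.6
finger_force: 0.0
time_s: 38.2
position: [521.1, 359.5, 145.5]
tool_rot: [0.0, 0.095, 0.995, 0.0]
wrist_force: [-0.7, -0.4, 0.7]
finger_gap: 33.6
finger_force: 0.0
time_s: 38.5
position: [521.3, 360.8, 145.3]
tool_rot: [0.0, 0.095, 0.995, 0.001]
wrist_force: [2.1, 5.3, -1.5]
finger_gap: 24.7
finger_force: 25.0
```

```bash
python3 -m crank '0 0 0 -0.123 0 -0.019 1;0 0 0 -0.125 0 -0.006 1;0 0 0 -0.125 0 0.006 1;0 0 0 -0.123 0 0.019 1;0 0 0 0 0 0 1' && python3 -m crank '0 0 0 0 0 0 1;0 0 0 0 0 0 1;0 0 0 0 0 0 1'
```

```text
time_s: 39.0
position: [572.3, 352.0, 145.5]
tool_rot: [0.002, 0.096, 0.995, 0.002]
wrist_force: [5.4, 7.4, -3.4]
finger_gap: 24.2
finger_force: 25.0
time_s: 39.3
position: [572.1, 352.0, 145.5]
tool_rot: [0.003, 0.095, 0.995, 0.002]
wrist_force: [6.4, 6.3, -4.3]
finger_gap: 24.7
finger_force: 25.0
```

```bash
python3 -m crank '0 0 0 0 0 0 0.3;0 0 0 0 0 0 0;0 0 0 0 0 0 -0.3;0 0 0 0 0 0 -0.3;0 0 0 0 0 0 -0.3' >/dev/null && python3 -m crank '0 0 0 0 0 -0.2 -0.3;0 0 0 0 0 -0.3 -0.3;0 0 0 0.2 0 -0.3 -1;0 0 0 0.3 0 0 -1;0 0 0 0 0 0 -1' && python3 -m crank '0 0 0 0 0 0 -1;0 0 0 0 0 0 -1;0 0 0 0 0 0 -1' && python3 - <<'E'
from h import *
c=robot.camera_params("wrist");im=robot.snapshot("wrist");cv2.imwrite("pics/k2.png",im)
ax=np.array([np.cos(-.19),np.sin(-.19)]);p0=np.array([546.03,354.67])
for q in(.4,.7,.8,.9,1.2): print(q,proj(c,[*(p0+125*np.sin(q-.6)*ax),45+125*np.cos(q-.6)]))
g=cv2.GaussianBlur(cv2.cvtColor(im,cv2.COLOR_BGR2GRAY),(3,3),0)
m=(g<36).astype(np.uint8);m[270:]=0;m[:,:280]=0;m[:,370:]=0
n,l,s,ce=cv2.connectedComponentsWithStats(m)
for i in range(1,n):
    if s[i,4]>150: print(s[i],ce[i].round(1))
# final jar/puck/display check by the top camera: jars at places?
t=robot.camera_params("top");im=robot.snapshot("top");cv2.imwrite("pics/top_f.png",im)
g=cv2.cvtColor(im,cv2.COLOR_BGR2GRAY)
for X in([588,-109.5,87],[588,15.5,87],[511,-337,39],[434,-160,42],[436,-42,42]):
    u,v=proj(t,X)[0].round().astype(int);print(X,u,v,g[v-8:v+9:4,u-12:u+13:4].tolist())
E
```

```text
time_s: 40.3
position: [518.4, 360.6, 227.0]
tool_rot: [0.0, 0.094, 0.996, 0.001]
wrist_force: [-0.4, 0.4, 0.1]
finger_gap: 81.2
finger_force: 0.0
time_s: 40.6
position: [521.1, 359.0, 224.3]
tool_rot: [-0.0, 0.096, 0.995, -0.0]
wrist_force: [-0.4, -0.2, 0.1]
finger_gap: 93.9
finger_force: 0.0
0.4 [[324.73003998 212.36608307]]
0.7 [[324.74155733 255.41190479]]
0.8 [[324.74408625 267.70995101]]
0.9 [[324.74593924 278.57530761]]
1.2 [[324.74781409 301.53399265]]
[315 254  26  16 329] [327.4 262.6]
[588, -109.5, 87] 362 158 [[143, 141, 136, 140, 143, 140, 139], [142, 141, 110, 103, 112, 140, 140], [140, 128, 109, 106, 109, 138, 140], [145, 125, 103, 113, 108, 144, 141], [140, 143, 85, 65, 135, 138, 139]]
[588, 15.5, 87] 321 158 [[142, 144, 147, 142, 144, 144, 142], [138, 142, 108, 108, 104, 143, 141], [142, 139, 110, 111, 108, 140, 143], [139, 142, 84, 115, 98, 143, 145], [140, 142, 136, 92, 133, 143, 143]]
[511, -337, 39] 433 188 [[37, 32, 55, 69, 27, 28, 38], [38, 114, 157, 158, 135, 34, 32], [38, 152, 133, 157, 156, 35, 32], [33, 99, 157, 156, 141, 30, 30], [31, 40, 48, 69, 33, 29, 36]]
[434, -160, 42] 376 211 [[152, 151, 151, 153, 150, 151, 150], [151, 152, 152, 152, 152, 151, 150], [153, 152, 150, 152, 152, 153, 152], [150, 152, 151, 153, 153, 149, 150], [151, 154, 154, 153, 152, 153, 154]]
[436, -42, 42] 338 209 [[150, 150, 149, 151, 153, 151, 152], [151, 150, 150, 149, 153, 153, 150], [148, 147, 151, 150, 151, 152, 151], [146, 148, 154, 151, 152, 151, 148], [153, 153, 151, 150, 148, 150, 149]]
```

Knob blob's top row is 254, matching a centre of about 268 (run notch). Jars are in the bay, the bench spots are empty, the puck is in the tray. Handing in.

```bash
python3 -c "
from station import robot
print(robot.close_job())"
```

```text
the job is handed in; nothing more can be done
None
```

I handed the job in at about 41 s with the lever in the run notch, the display at about 1.60 rad, the puck in the tray, both jars found on the bench standing in the bay, and everything released; no verdict came back, and I did not re-measure the bottle, beaker and pipette.

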